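Index the drill bushing over the flanged post

TASK

The drilling jig's carriage is pinned at the middle of its rail. Pull up its index plunger knob, slide the carriage along the rail until the drill bushing stands over the station that holds the flanged tube post, and let the plunger drop into that station's hole; then press the knob down until it is fully home and let go. Leave the post, the bare foot plates and the hammer where they are.

Things in the scene. Friction and masses are not known exactly. Their poses are not given: they have to be found in the camera images.
- jig: drilling jig fixed to the bench: aluminium base plate 170 (x) x 420 (y) x 18 mm; origin at the centre of its underside on the bench, z up, y along its rail. Four work stations lie at x = +35 mm, at y = -150, -75, +75 and +150 mm, with ribs 6 mm high between them; none at y = 0, where the carriage is parked
- rail (a point): middle of the top face of the jig's steel index rail: 36 mm wide, 400 mm long, along the jig's y at x = -50 mm, its top 50 mm above the bench. Five round 13 mm holes in it at y = -150, -75, 0, +75 and +150 mm, in line with the stations and the parked position
- carriage (a joint): place of the dark steel carriage (56 x 60 mm, top 86 mm above the bench) along the rail, m: 0 at the middle hole (start), positive to the jig's +y, stops at +-0.165. Slides with about 2 N of friction when the pin is out; pinned, it has 1.5 mm play either way. Its aluminium arm (top 98 mm above the bench) ends in the brass bushing
- plunger (a joint): how far the spring plunger is pulled up, m: 0 home (knob rests on its housing), 0.026 upper stop. The 10 mm round-ended pin is clear of the rail above 0.016. Pulling takes 5 to 12 N. Let go over a hole (within 3 mm) the pin drops in but sticks at about 0.004 to 0.010; press it down (about 4 N) to 0, where it stays. Let go between holes it rides on the rail at 0.016
- knob (a point): point on the axis of the plunger's bright steel round knob: 16 mm above its underside, 12 mm below its top. Knob 32 mm diameter and 28 mm high, at jig x = -50 mm; its underside is 110 mm above the bench when home, on a round 22 mm housing that stands 24 mm above the carriage. It moves up with the plunger and along with the carriage; no part of the jig around it is higher than 110 mm
- bushing (a point): centre of the top of the brass drill bushing (28 mm diameter) at the end of the carriage's arm, 106 mm above the bench, 85 mm from the knob's axis towards the jig's +x
- post_center (a point): middle (half-way up) of the flanged tube post: rust-brown steel, square foot 56 x 56 x 6 mm, 30 mm square tube, round top flange of 50 mm, 62 mm high in all, standing loose in one of the four stations (its top 80 mm above the bench, 4 mm below the bushing); z up
- plate_a_center (a point): middle of a bare foot plate, rust-brown steel, 56 x 56 x 6 mm, lying loose in one of the other stations; not to be moved
- plate_b_center (a point): middle of a bare foot plate, rust-brown steel, 56 x 56 x 6 mm, lying loose in one of the other stations; not to be moved
- plate_c_center (a point): middle of a bare foot plate, rust-brown steel, 56 x 56 x 6 mm, lying loose in one of the other stations; not to be moved
- hammer_center (a point): middle of a brass-headed hammer with wooden handle, 260 mm long, 26 mm high, lying on the bench at the jig's -y end; not to be moved
There are look-alikes about, which are no part of the job. Of the things like the part that bears post_center, leave any that is blue, orange or turquoise; of the rest the larger one is meant.

How it is judged:
By the outcome, as a careful person would: the job done as asked, in the order asked, and still so for the second after the job is handed in, with the robot touching nothing.
It also fails if it takes over 45 s, if anything falls off the work surface, if the arm or the gripper's body presses on something with over 40 N, if the wrist force passes 120 N, or if a joint passes its speed limit or range.

ROBOT

A 6-joint arm with a two-finger parallel gripper is mounted at the origin on the work surface. World frame = base frame: x ahead of the robot, y to its left, z up, the work surface at z = 0. Lengths are in m, angles in rad, forces in N, time in s.
With the tool pointing down it reaches from about 0.3 to 0.775 m from the base axis. Payload 14.6 kg.
Tool frame: the origin (TCP) lies midway between the tips of the shut fingers; the grasp point (between the pads) lies 19 mm behind it; z points along the fingers, y is the line along which they close (so a half turn about z gives the same grasp; the last joint's range is limited). The gripper opens to 94 mm and grips with 3 to 60 N. Pads are 16 mm wide; open, the fingers measure 119 mm over their backs; the gripper's body (75 mm by 177 mm) begins 78 mm behind the grasp point.
Start: joints at [1.154, 0.3, 1.521, -0, 1.321, -0.067], TCP at [0.188, 0.517, 0.184] pointing down, gripper open.
Joint ranges: [-3.03, 3.03], [-0.79, 2.21], [0.23, 2.52], [-1.04, 4.18], [0, 3.07], [-2.55, 2.55]. Speed limits (rad/s): [2.22, 2.22, 2.57, 3.14, 3.14, 3.14].

INTERFACE

Orientations are given as [roll, pitch, yaw] about the fixed x, y, z axes, in that order (R = Rz(yaw) Ry(pitch) Rx(roll)).
In Python, from station import telemetry, optics, ctrl gives the robot as it stands.
- The arm moves only by the tool carry_out, never from a script. Its argument "plan" is a list that holds one entry, the list of rows, each a list of 7 numbers: the shift along the tool's x, y, z in mm, then the turn, a rotation vector about the tool's x, y, z in rad, then the finger opening in mm, from 0 to 94. A call has 1 to 20 rows; each row shifts and turns the commanded pose from where the row before left it, along the tool's axes as they then stand; what a row does not reach is not made up. A row lasts 1/12 s, in which the tool goes at most 41.7 mm and 7.16 degrees, less where a joint would pass 70% of its speed; a pose out of reach is approached as far as the arm can. A call with a gripper value outside its range is refused whole. The fingers move at their own pace and stop on an object; "squeeze" is the grip in N (left out, the last holds). Time passes only in rows, so rows that do not move let the fingers close. It gives the time, the measured TCP pose, the force, the opening and the grip force at its end, in the units of the state.
- telemetry.get_obs(): the state, without advancing time (a new reading comes with each control period).
- optics.camera(name): name is "scene" or "top" or "wrist"; returns a dict with "pixels" (420x560x3 uint8, red, green, blue), "intrinsics" (3x3 intrinsics, pixels), "dist_coeffs" ([k1, k2, p1, p2, k3] as OpenCV has them; the pictures are not rectified), "origin" and "rotation" of the camera in the world. Camera axes: x right, y down, z forward; pixel columns grow to the right and rows downward; lengths in m; the calibration is good to about 2 mm. A picture is of the moment at which its call begins. There is no depth.
- ctrl.hand_in(): hands the job in; it is judged then, once.
The state is a dict: "time_s": time; "qpos": joint angles; "joint_vel": joint speeds; "tau": joint torques, N m; "ee_pos": TCP position; "eef_rot": TCP orientation; "force": force on the tool from outside, world axes, zero at the start; "moment": the same for the moment, N m; "grip_width": finger opening in m; "grip_force": force on a finger pad.
Only numpy, scipy, OpenCV 4.12 (cv2) and the standard library are available. Lean on these libraries where they do the work, as an engineer would, in place of code of your own. Each camera call takes 0.05 s, during which the arm holds its last target. There are 200 camera calls.

## Working session

There is one attempt and no reset: what is moved stays moved. The work goes in short steps, Python scripts to look and compute and a tool call to move; the robot and the scene stay as the last step left them, time stands still between calls to the robot, and variables do not carry over. Pictures are saved under pics/ and viewed, at most 10 in all, crops included, and the job is handed in when it is done.

Besides the shell and the picture viewer there is one more tool, called after "Request:" by a JSON object that holds its "name" and its "arguments", one argument or row to a line. carry_out: Moves the arm, as the interface text tells. Its arguments: {"type":"object","properties":{"plan":{"type":"array","items":{"type":"array","items":{"type":"array","items":{"type":"number"}}}},"squeeze":{"type":"number"}},"required":["plan"]}

```bash
mkdir -p pics; ls; cat > h.py <<'E'
import numpy as np, cv2
from station import telemetry, optics, ctrl
def cam(n,save=None):
    c=optics.camera(n)
    if save: cv2.imwrite('pics/'+save,cv2.cvtColor(c['pixels'],cv2.COLOR_RGB2BGR))
    return c
def ray(c,uv,z):
    p=cv2.undistortPoints(np.array([[uv]],float),np.array(c['intrinsics']),np.array(c['dist_coeffs']))[0,0]
    d=np.array(c['rotation'])@np.array([p[0],p[1],1]);o=np.array(c['origin'])
    return o+d*(z-o[2])/d[2]
def proj(c,P):
    R=np.array(c['rotation']);t=-R.T@np.array(c['origin'])
    return cv2.projectPoints(np.array(P,float).reshape(-1,1,3),cv2.Rodrigues(R.T)[0],t,np.array(c['intrinsics']),np.array(c['dist_coeffs']))[0][:,0]
E
python3 - <<'E'
from h import *
for n in('scene','top'):
    c=cam(n,n+'0.png');print(n,np.round(c['origin'],3),np.round(c['rotation'],2).tolist(),c['intrinsics'][0][0])
    import pickle;pickle.dump(c,open(n+'.pkl','wb'))
print(telemetry.get_obs())
E
```

```text
pics
scene [0.944 0.364 0.871] [-2.53, 0.0, 2.41] 491.9651189224155
top [ 0.535 -0.009  1.241] [-3.1, -0.0, -1.6] 483.89067913724887
{'time_s': 0.1, 'qpos': array([ 1.15438443e+00,  3.00412862e-01,  1.52144358e+00, -2.33425332e-05,
        1.32067559e+00, -6.66295831e-02]), 'joint_vel': array([ 0.0007583 ,  0.00023814, -0.00103509,  0.00038736, -0.00078609,
       -0.00054759]), 'tau': array([ 1.36921226e-03, -5.32641757e+01, -3.53286695e+01,  7.09125423e-02,
        2.35050183e-02, -4.95732445e-05]), 'ee_pos': array([0.18841716, 0.51648726, 0.18377644]), 'eef_rot': array([-3.14065385e+00, -3.99835039e-05,  2.79181611e+00]), 'force': array([ 0.08312066, -0.14931888, -0.33351189]), 'moment': array([ 0.03080439, -0.04654654, -0.02489734]), 'grip_force': 0.0, 'grip_width': 0.09378362607835238}
```

View pics/scene0.png

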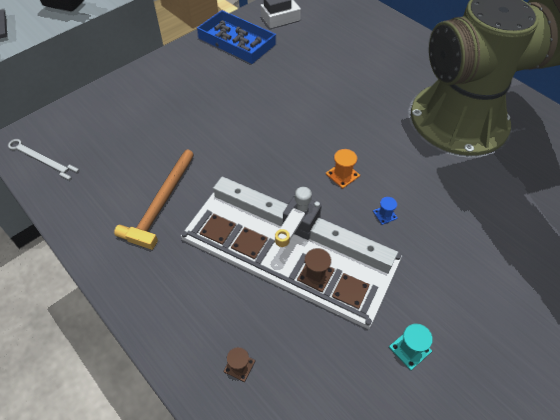

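View pics/top0.png

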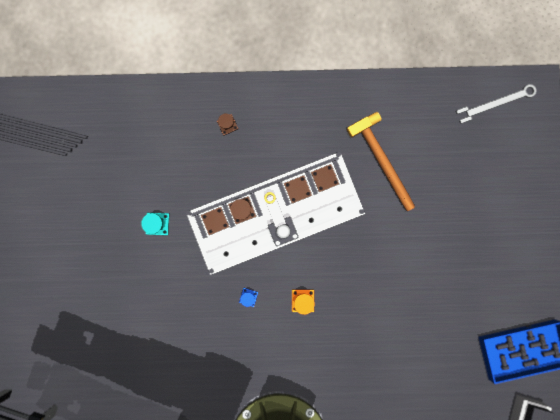

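Both views show the jig at top-image (190–365, 155–273), with the hammer at its −y end. The knob is at (283,232), the bushing at (270,198), and the rail holes at about (226,254), (254,243), (311,220) and (339,209). The full-size post is at (242,209), next to the carriage on the side away from the hammer, so it is in the +75 mm station. The small brown post at (227,123) is off the jig and is the look-alike.

```bash
python3 - <<'E'
from h import *;import pickle
c=pickle.load(open('top.pkl','rb'));g=c['pixels'].astype(float).mean(2)
H=[]
for u,v in[(226,254),(254,243),(311,220),(339,209)]:
    w=np.clip(120-g[v-5:v+6,u-5:u+6],0,None);y,x=np.mgrid[v-5:v+6,u-5:u+6]
    p=((w*x).sum()/w.sum(),(w*y).sum()/w.sum());H.append(ray(c,p,.05));print(np.round(p,1),H[-1].round(4))
H=np.array(H);d=(H[0]+H[1]-H[2]-H[3])[:2];print('spacing',np.linalg.norm(np.diff(H,axis=0),axis=1),'mid',H.mean(0))
y=d/np.linalg.norm(d);yaw=np.arctan2(y[1],y[0])-np.pi/2;print('jig yaw',yaw)
print('knob top',ray(c,(283,232),.138),'bush',ray(c,(270,198),.106),'post',ray(c,(242,208),.08))
x=np.array([y[1],-y[0]]);m=H.mean(0)[:2]
print('pred knob',m,'bush',m+.085*x,'post',m+.085*x+.075*y,'x',x,'y',y)
s=pickle.load(open('scene.pkl','rb'));print('scene proj knobtop,bush,holes',proj(s,[[*m,.138],[*(m+.085*x),.106],*H]).round(1))
o=telemetry.get_obs();from scipy.spatial.transform import Rotation as R
print(R.from_euler('xyz',o['eef_rot']).as_matrix().round(3))
E
```

```text
Traceback (most recent call last):
  File "h.py", line 10, in ray
    return o+d*(z-o[2])/d[2]
                        ~^^^
IndexError: invalid index to scalar variable.
```

```bash
sed -i "s/np.array(c\['rotation'\])/Ro.from_euler('xyz',c['rotation']).as_matrix()/; 1a from scipy.spatial.transform import Rotation as Ro" h.py
cat > m.py <<'E'
from h import *;import pickle
c=pickle.load(open('top.pkl','rb'));g=c['pixels'].astype(float).mean(2)
H=[]
for u,v in[(226,254),(254,243),(311,220),(339,209)]:
    w=np.clip(120-g[v-5:v+6,u-5:u+6],0,None);y,x=np.mgrid[v-5:v+6,u-5:u+6]
    p=((w*x).sum()/w.sum(),(w*y).sum()/w.sum());H.append(ray(c,p,.05));print(np.round(p,1),H[-1].round(4))
H=np.array(H);d=(H[0]+H[1]-H[2]-H[3])[:2];print('spacing',np.linalg.norm(np.diff(H,axis=0),axis=1),'mid',H.mean(0))
y=d/np.linalg.norm(d);yaw=np.arctan2(y[1],y[0])-np.pi/2;print('jig yaw',yaw)
print('knob top',ray(c,(283,232),.138),'bush',ray(c,(270,198),.106),'post',ray(c,(242,208),.08))
x=np.array([y[1],-y[0]]);m=H.mean(0)[:2]
print('pred knob',m,'bush',m+.085*x,'post',m+.085*x+.075*y,'x',x,'y',y)
s=pickle.load(open('scene.pkl','rb'));print('scene proj knobtop,bush,holes',proj(s,[[*m,.138],[*(m+.085*x),.106],*H]).round(1).tolist())
o=telemetry.get_obs()
print(Ro.from_euler('xyz',o['eef_rot']).as_matrix().round(3))
E
python3 m.py
```

```text
[225.7 253.4] [0.4819 0.1177 0.05  ]
[254.1 242.3] [0.5074 0.0472 0.05  ]
[310.6 219.8] [ 0.5593 -0.093   0.05  ]
[338.9 208.6] [ 0.5852 -0.1634  0.05  ]
spacing [0.07493618 0.14953051 0.07494812] mid [ 0.53343708 -0.02288432  0.05      ]
jig yaw 0.3527763727021693
knob top [ 0.53123871 -0.02314202  0.138     ] bush [0.61165337 0.00497456 0.106     ] post [0.59100089 0.0730661  0.08      ]
pred knob [ 0.53343708 -0.02288432] bush [0.61320253 0.00648356] post [0.58728969 0.07686484] x [0.93841708 0.34550453] y [-0.34550453  0.93841708]
scene proj knobtop,bush,holes [[302.1, 191.3], [280.9, 234.3], [369.2, 247.7], [334.1, 232.3], [267.8, 203.8], [236.5, 190.3]]
[[-0.939  0.343 -0.   ]
 [ 0.343  0.939 -0.001]
 [ 0.    -0.001 -1.   ]]
```

Request:
{"name": "carry_out", "arguments": {
  "plan": [
    [[-28.3,-21.6,-3.7,0,0,0,94],[-28.3,-21.6,-3.7,0,0,0,94],[-28.3,-21.6,-3.7,0,0,0,94],[-28.3,-21.6,-3.7,0,0,0,94],[-28.3,-21.6,-3.7,0,0,0,94],[-28.3,-21.6,-3.7,0,0,0,94],[-28.3,-21.6,-3.7,0,0,0,94],[-28.3,-21.6,-3.7,0,0,0,94],[-28.3,-21.6,-3.7,0,0,0,94],[-28.3,-21.6,-3.7,0,0,0,94],[-28.3,-21.6,-3.7,0,0,0,94],[-28.3,-21.6,-3.7,0,0,0,94],[-28.3,-21.6,-3.7,0,0,0,94],[-28.3,-21.6,-3.7,0,0,0,94],[-28.3,-21.6,-3.7,0,0,0,94],[-28.3,-21.6,-3.7,0,0,0,94],[-28.3,-21.6,-3.7,0,0,0,94],[-28.3,-21.6,-3.7,0,0,0,94]]
  ]
}}

```text
time_s: 1.6
ee_pos: [0.5343, -0.0249, 0.2508]
eef_rot: [-3.142, -0.001, 2.792]
force: [0.7, 0.5, 0.6]
grip_width: 0.094
grip_force: 0.0
```

Request:
{"name": "carry_out", "arguments": {
  "plan": [
    [[0,0,0,0,0,-0.1173,94],[0,0,0,0,0,-0.1173,94],[0,0,0,0,0,-0.1173,70],[0,0,0,0,0,-0.1173,60],[0,0,0,0,0,-0.1173,60],[0,0,0,0,0,-0.1173,60],[0,0,0,0,0,0,60],[0,0,0,0,0,0,60]]
  ]
}}

```text
time_s: 2.27
ee_pos: [0.5337, -0.0231, 0.2506]
eef_rot: [3.141, -0.0, -2.791]
force: [0.6, -0.2, -0.4]
grip_width: 0.0608
grip_force: 0.0
```

```bash
cat > st.py <<'E'
from h import *
o=telemetry.get_obs();M=Ro.from_euler('xyz',o['eef_rot']).as_matrix()
print({k:np.round(o[k],4) for k in('time_s','qpos','ee_pos','eef_rot','force','grip_width','grip_force')});print(M.round(3).tolist())
def to(P): print('rows mm',(M.T@(np.array(P)-o['ee_pos'])*1000).round(1))
E
python3 - <<'E'
from st import *
to([.533,-.023,.109])
c=cam('wrist','w1.png');print(proj(c,[[.533,-.023,.138],[.6128,.006,.106],[.5074,.0472,.05]]).round(1).tolist())
E
```

```text
{'time_s': np.float64(2.2667), 'qpos': array([-0.1119,  0.2219,  1.4652,  0.    ,  1.455 , -2.033 ]), 'ee_pos': array([ 0.5337, -0.0231,  0.2506]), 'eef_rot': array([ 3.1414e+00, -4.0000e-04, -2.7913e+00]), 'force': array([ 0.6382, -0.1779, -0.3695]), 'grip_width': np.float64(0.0608), 'grip_force': np.float64(0.0)}
[[-0.939, -0.343, -0.0], [-0.343, 0.939, 0.0], [0.0, 0.0, -1.0]]
rows mm [  0.6   0.3 141.6]
[[276.6, 200.2], [276.3, 270.8], [339.3, 185.4]]
```

View pics/w1.png

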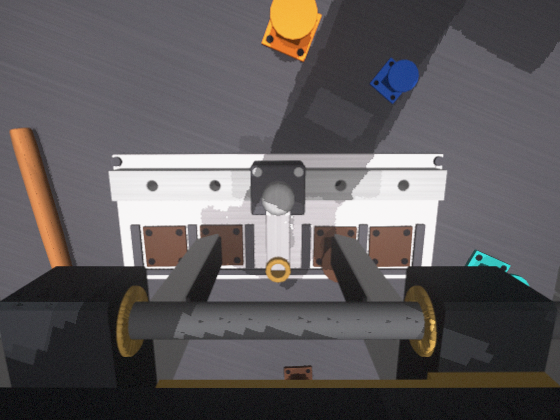

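The wrist view shows the knob at (278,200) and the bushing at (278,270), within 2 px of the predictions. The post is under the right finger at (335,260), on the +y side. I'll descend and grip.

Request:
{"name": "carry_out", "arguments": {
  "plan": [
    [[0.6,1,20,0,0,0,60],[0,0,30,0,0,0,60],[0,0,30,0,0,0,60],[0,0,25,0,0,0,60],[0,0,15,0,0,0,60],[0,0,12,0,0,0,60],[0,0,9.5,0,0,0,60],[0,0,0,0,0,0,60],[0,0,0,0,0,0,60]]
  ]
}}

```text
time_s: 3.07
ee_pos: [0.533, -0.0224, 0.1095]
eef_rot: [3.142, -0.0, -2.789]
force: [0.6, -0.3, 0.8]
grip_width: 0.0604
grip_force: 0.0
```

Request:
{"name": "carry_out", "arguments": {
  "plan": [
    [[0,0,0,0,0,0,45],[0,0,0,0,0,0,38],[0,0,0,0,0,0,30],[0,0,0,0,0,0,24],[0,0,0,0,0,0,24],[0,0,0,0,0,0,24],[0,0,0,0,0,0,24],[0,0,0,0,0,0,24]]
  ],
  "squeeze": 40
}}

```text
time_s: 3.73
ee_pos: [0.533, -0.0224, 0.1096]
eef_rot: [-3.141, 0.0, -2.788]
force: [-0.6, 1.2, 2.7]
grip_width: 0.0297
grip_force: 40.0
```

Request:
{"name": "carry_out", "arguments": {
  "plan": [
    [[0,0,-3,0,0,0,24],[0,0,-3,0,0,0,24],[0,0,-3,0,0,0,24],[0,0,-3,0,0,0,24],[0,0,-3,0,0,0,24],[0,0,-3,0,0,0,24],[0,0,-3,0,0,0,24],[0,0,-1,0,0,0,24],[0,0,0,0,0,0,24]]
  ]
}}

```text
time_s: 4.48
ee_pos: [0.5329, -0.0224, 0.1314]
eef_rot: [3.142, -0.0, -2.788]
force: [4.4, -0.3, -5.0]
grip_width: 0.0295
grip_force: 40.0
```

```bash
python3 - <<'E'
from st import *
c=cam('wrist','w2.png')
c=cam('scene');cv2.imwrite('pics/s2.png',cv2.resize(cv2.cvtColor(c['pixels'],cv2.COLOR_RGB2BGR)[130:330,170:430],None,fx=3,fy=3))
E
```

```text
{'time_s': np.float64(4.4833), 'qpos': array([-0.1107,  0.3127,  1.6322,  0.    ,  1.1968, -2.0354]), 'ee_pos': array([ 0.5329, -0.0224,  0.1314]), 'eef_rot': array([ 3.1416, -0.    , -2.7877]), 'force': array([ 4.433 , -0.27  , -5.0381]), 'grip_width': np.float64(0.0295), 'grip_force': np.float64(39.9982)}
[[-0.938, -0.347, -0.0], [-0.347, 0.938, 0.0], [0.0, 0.0, -1.0]]
```

View pics/s2.png

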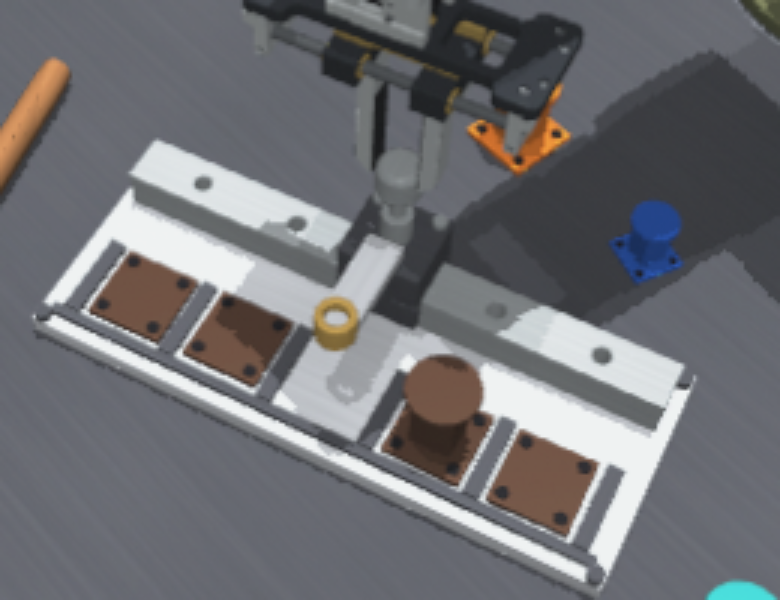

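The knob is up with its spindle showing, at crop (400,215). The post at (440,400) is on the +y side next to the carriage. Next, slide +75 mm.

Request:
{"name": "carry_out", "arguments": {
  "plan": [
    [[0,2,0,0,0,0,24],[0,4,0,0,0,0,24],[0,6,0,0,0,0,24],[0,8,0,0,0,0,24],[0,8,0,0,0,0,24],[0,8,0,0,0,0,24],[0,8,0,0,0,0,24],[0,8,0,0,0,0,24],[0,8,0,0,0,0,24],[0,6,0,0,0,0,24],[0,4,0,0,0,0,24],[0,3,0,0,0,0,24],[0,2,0,0,0,0,24],[0,0,0,0,0,0,24],[0,0,0,0,0,0,24]]
  ]
}}

```text
time_s: 5.83
ee_pos: [0.5066, 0.0488, 0.1314]
eef_rot: [3.141, 0.0, -2.787]
force: [2.5, 3.1, -5.2]
grip_width: 0.0298
grip_force: 40.0
```

```bash
python3 - <<'E'
from st import *
y=np.array([-.3455,.9384]);print('from hole1',(o['ee_pos'][:2]-[.5074,.0472])@y)
to([.5074,.0472,.1314])
c=cam('scene');cv2.imwrite('pics/s3.png',cv2.resize(cv2.cvtColor(c['pixels'],cv2.COLOR_RGB2BGR)[130:330,170:430],None,fx=3,fy=3))
E
```

```text
{'time_s': np.float64(5.8333), 'qpos': array([ 2.3500e-02,  2.6060e-01,  1.7000e+00,  8.0000e-04,  1.1812e+00,
       -1.9021e+00]), 'ee_pos': array([0.5066, 0.0488, 0.1314]), 'eef_rot': array([ 3.1408e+00,  1.0000e-04, -2.7871e+00]), 'force': array([ 2.4514,  3.132 , -5.1864]), 'grip_width': np.float64(0.0298), 'grip_force': np.float64(39.9983)}
[[-0.938, -0.347, -0.0], [-0.347, 0.938, 0.001], [-0.0, 0.001, -1.0]]
from hole1 0.0017313689114062181
rows mm [-0.2 -1.7 -0. ]
```

View pics/s3.png

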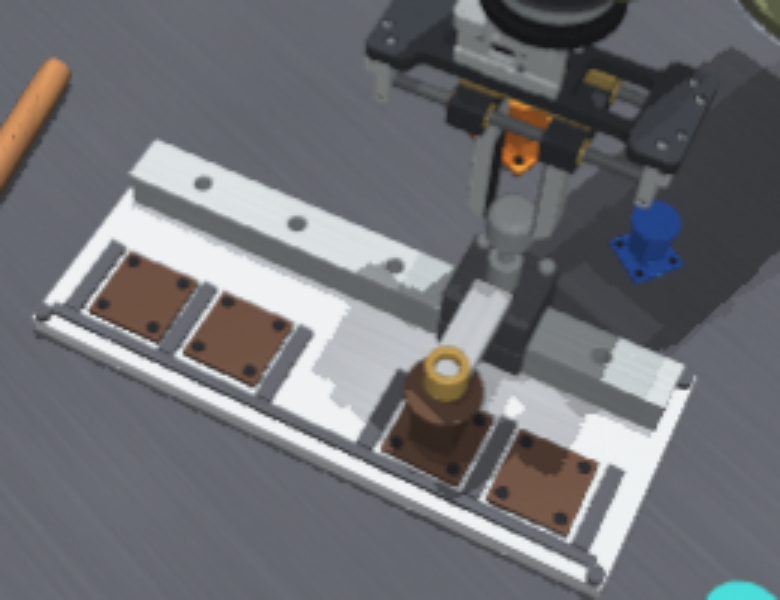

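The bushing at crop (447,365) stands over the post at (443,395), so the carriage is in place. I'll nudge back 0.7 mm, release so the plunger drops, and rise clear.

Request:
{"name": "carry_out", "arguments": {
  "plan": [
    [[0,-0.7,0,0,0,0,24],[0,0,0,0,0,0,24],[0,0,0,0,0,0,50],[0,0,0,0,0,0,60],[0,0,0,0,0,0,60],[0,0,0,0,0,0,60],[0,0,0,0,0,0,60],[0,0,-15,0,0,0,60],[0,0,-20,0,0,0,60],[0,0,-15,0,0,0,60],[0,0,0,0,0,0,30],[0,0,0,0,0,0,10],[0,0,0,0,0,0,0],[0,0,0,0,0,0,0],[0,0,0,0,0,0,0],[0,0,0,0,0,0,0],[0,0,0,0,0,0,0]]
  ]
}}

```text
time_s: 7.3
ee_pos: [0.507, 0.0473, 0.181]
eef_rot: [3.141, -0.001, -2.788]
force: [0.3, 0.2, 0.0]
grip_width: 0.0165
grip_force: 0.0
```

```bash
python3 - <<'E'
from st import *
to([.5072,.0477,.150])
c=cam('scene');cv2.imwrite('pics/s4.png',cv2.resize(cv2.cvtColor(c['pixels'],cv2.COLOR_RGB2BGR)[130:330,170:430],None,fx=3,fy=3))
print((proj(c,[[.5072,.0477,z] for z in(.138,.146,.154)])-[170,130])*3)
E
```

```text
{'time_s': np.float64(7.3), 'qpos': array([ 0.0211,  0.2122,  1.6388, -0.    ,  1.2912, -1.9038]), 'ee_pos': array([0.507 , 0.0473, 0.181 ]), 'eef_rot': array([ 3.1414e+00, -6.0000e-04, -2.7875e+00]), 'force': array([0.2956, 0.2208, 0.031 ]), 'grip_width': np.float64(0.0165), 'grip_force': np.float64(0.0)}
[[-0.938, -0.347, -0.001], [-0.347, 0.938, -0.0], [0.001, 0.0, -1.0]]
rows mm [-0.3  0.3 31. ]
[[506.86082455 229.51699992]
 [508.23170546 221.82538148]
 [509.62215466 214.02051613]]
```

View pics/s4.png

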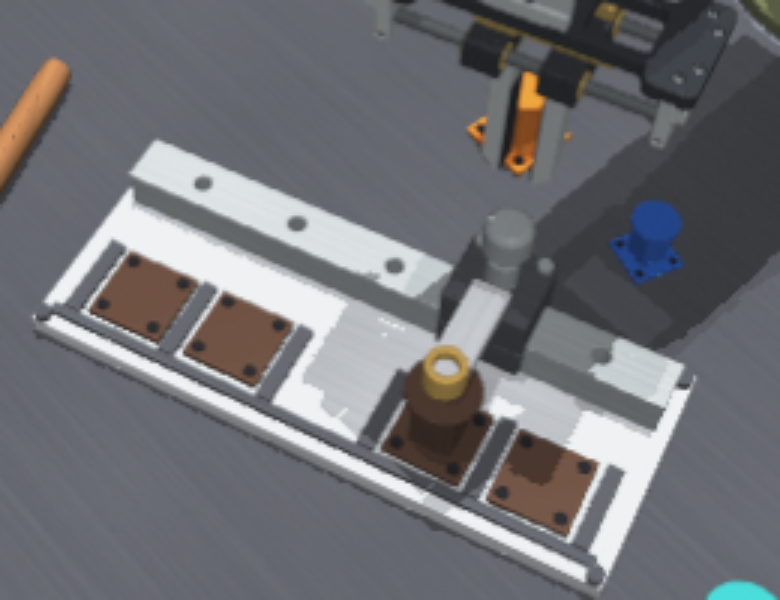

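The knob top is at about (508,226), which puts it near z 0.142. It is in the hole and stuck about 4–5 mm up. I'll shut the fingers and press from above.

Request:
{"name": "carry_out", "arguments": {
  "plan": [
    [[0,0,0,0,0,0,0],[0,0,0,0,0,0,0],[0,0,0,0,0,0,0],[0,0,10,0,0,0,0],[0,0,10,0,0,0,0],[0,0,6,0,0,0,0],[0,0,4,0,0,0,0],[0,0,3,0,0,0,0],[0,0,2,0,0,0,0],[0,0,2,0,0,0,0],[0,0,2,0,0,0,0],[0,0,2,0,0,0,0],[0,0,1,0,0,0,0],[0,0,0,0,0,0,0]]
  ],
  "squeeze": 10
}}

```text
time_s: 8.52
ee_pos: [0.5071, 0.0473, 0.1392]
eef_rot: [3.142, -0.0, -2.788]
force: [-0.3, 0.5, 0.0]
grip_width: 0.0003
grip_force: 0.0
```

Request:
{"name": "carry_out", "arguments": {
  "plan": [
    [[0,0,0.5,0,0,0,0],[0,0,0.5,0,0,0,0],[0,0,0.5,0,0,0,0],[0,0,0,0,0,0,0]]
  ]
}}

```text
time_s: 8.85
ee_pos: [0.5071, 0.0473, 0.1378]
eef_rot: [3.142, -0.0, -2.788]
force: [0.7, -0.6, -0.9]
grip_width: 0.0003
grip_force: 0.0
```

Request:
{"name": "carry_out", "arguments": {
  "plan": [
    [[0,0,0.5,0,0,0,0],[0,0,0.5,0,0,0,0],[0,0,0,0,0,0,0]]
  ]
}}

```text
time_s: 9.1
ee_pos: [0.5071, 0.0473, 0.1367]
eef_rot: [3.142, -0.0, -2.788]
force: [0.3, 0.9, 0.2]
grip_width: 0.0006
grip_force: 0.0
```

Request:
{"name": "carry_out", "arguments": {
  "plan": [
    [[0,0,0.5,0,0,0,0],[0,0,0.5,0,0,0,0],[0,0,0,0,0,0,0]]
  ]
}}

```text
time_s: 9.35
ee_pos: [0.5071, 0.0473, 0.1357]
eef_rot: [3.142, -0.0, -2.788]
force: [0.5, 0.5, 0.2]
grip_width: 0.0006
grip_force: 0.0
```

```bash
python3 - <<'E'
from st import *
c=cam('scene');cv2.imwrite('pics/s5.png',cv2.resize(cv2.cvtColor(c['pixels'],cv2.COLOR_RGB2BGR)[160:260,270:400],None,fx=6,fy=6))
print((proj(c,[o['ee_pos'],[.5072,.0477,.138]])-[270,160])*6)
E
```

```text
{'time_s': np.float64(9.35), 'qpos': array([ 0.021 ,  0.2564,  1.6943,  0.    ,  1.191 , -1.9037]), 'ee_pos': array([0.5071, 0.0473, 0.1357]), 'eef_rot': array([ 3.1415e+00, -1.0000e-04, -2.7876e+00]), 'force': array([0.5397, 0.5334, 0.1893]), 'grip_width': np.float64(0.0006), 'grip_force': np.float64(0.0)}
[[-0.938, -0.347, -0.0], [-0.347, 0.938, 0.0], [0.0, 0.0, -1.0]]
[[412.19165611 282.30970858]
 [413.7216491  279.03399984]]
```

View pics/s5.png

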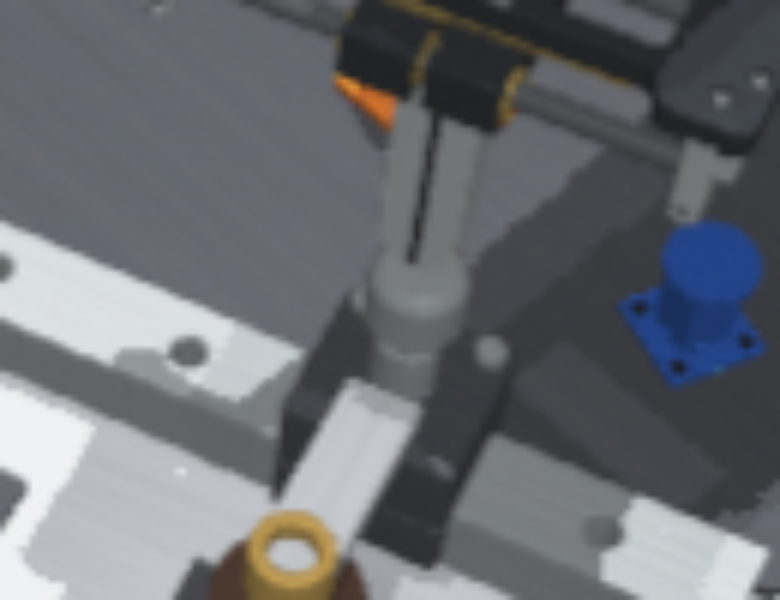

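The shut finger tips are at about (415,265), on or just above the knob top. I'll keep pressing in small steps until the force rises.

Request:
{"name": "carry_out", "arguments": {
  "plan": [
    [[0,0,0.5,0,0,0,0],[0,0,0.5,0,0,0,0],[0,0,0,0,0,0,0]]
  ]
}}

```text
time_s: 9.65
ee_pos: [0.5071, 0.0473, 0.1347]
eef_rot: [3.142, -0.0, -2.788]
force: [-1.0, -0.3, 0.7]
grip_width: 0.0004
grip_force: 0.0
```

Request:
{"name": "carry_out", "arguments": {
  "plan": [
    [[0,0,0.5,0,0,0,0],[0,0,0,0,0,0,0]]
  ]
}}

```text
time_s: 9.82
ee_pos: [0.5071, 0.0473, 0.1343]
eef_rot: [3.142, -0.0, -2.788]
force: [-1.0, -0.8, -0.2]
grip_width: 0.0007
grip_force: 0.0
```

Request:
{"name": "carry_out", "arguments": {
  "plan": [
    [[0,0,0.5,0,0,0,0],[0,0,0,0,0,0,0]]
  ]
}}

```text
time_s: 9.98
ee_pos: [0.5071, 0.0473, 0.1338]
eef_rot: [3.142, -0.0, -2.788]
force: [-0.4, -1.0, -0.2]
grip_width: 0.0003
grip_force: 0.0
```

```bash
python3 - <<'E'
from st import *
a=cam('wrist');b=cam('scene')
B=lambda c:cv2.cvtColor(c['pixels'],cv2.COLOR_RGB2BGR)
P=[o['ee_pos'],[.5072,.0477,.138]]
pa=proj(a,P);pb=proj(b,P);print(pa,pb)
A=B(a)[100:400,180:380].copy();S=B(b)[180:230,310:370]
A=cv2.resize(A,None,fx=2,fy=2)
for p,col in zip(pa,((0,0,255),(0,255,0))): cv2.circle(A,tuple(int(x) for x in (p-[180,100])*2),3,col,1)
S=cv2.resize(S,None,fx=6.6,fy=12)[:600] if 0 else cv2.resize(S,(390,325),interpolation=cv2.INTER_CUBIC)
for p,col in zip(pb,((0,0,255),(0,255,0))): cv2.circle(S,tuple(int(x) for x in (p-[310,180])*6.5),3,col,1)
im=np.zeros((600,795,3),np.uint8);im[:,:400]=A;im[:325,402:792]=S;cv2.imwrite('pics/j6.png',im)
E
```

```text
{'time_s': np.float64(9.9833), 'qpos': array([ 0.021 ,  0.2586,  1.6965,  0.    ,  1.1866, -1.9038]), 'ee_pos': array([0.5071, 0.0473, 0.1338]), 'eef_rot': array([ 3.1416e+00, -1.0000e-04, -2.7876e+00]), 'force': array([-0.3546, -0.9787, -0.2422]), 'grip_width': np.float64(0.0003), 'grip_force': np.float64(0.0)}
[[-0.938, -0.347, -0.0], [-0.347, 0.938, 0.0], [0.0, 0.0, -1.0]]
[[276.24743155 238.29116173]
 [276.86620982 240.85338463]] [[338.57983141 207.67771927]
 [338.95360818 206.50566664]]
```

View pics/j6.png

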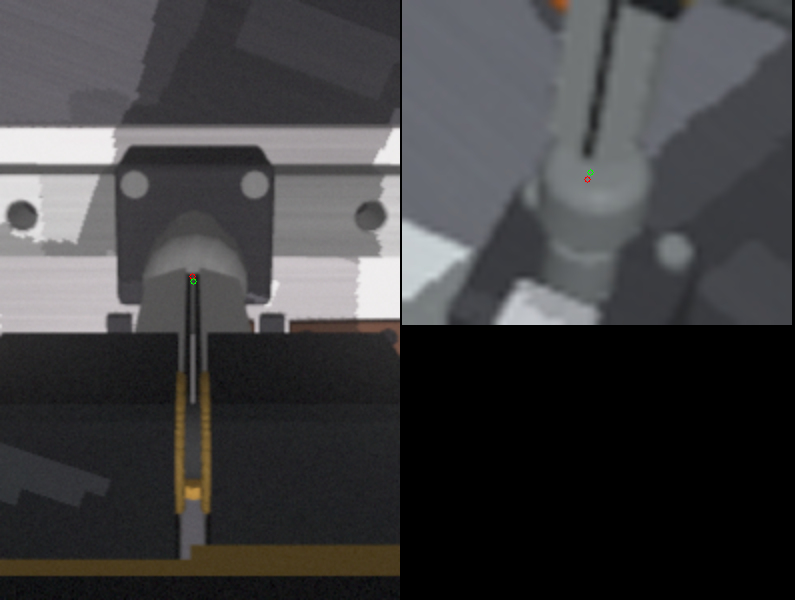

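The wrist crop (left) shows the tips at the projected TCP (192,276), over the knob. The scene crop shows the tip end at about (590,155), which is a few pixels above the knob-top centre (595,173). The fingers are hovering, so I'll continue down.

Request:
{"name": "carry_out", "arguments": {
  "plan": [
    [[0,0,0.5,0,0,0,0],[0,0,0.5,0,0,0,0],[0,0,0,0,0,0,0]]
  ]
}}

```text
time_s: 10.33
ee_pos: [0.5071, 0.0473, 0.1327]
eef_rot: [3.142, -0.0, -2.788]
force: [-0.1, -0.5, 0.4]
grip_width: 0.0002
grip_force: 0.0
```

Request:
{"name": "carry_out", "arguments": {
  "plan": [
    [[0,0,0.5,0,0,0,0],[0,0,0.5,0,0,0,0],[0,0,0,0,0,0,0]]
  ]
}}

```text
time_s: 10.58
ee_pos: [0.5071, 0.0473, 0.1317]
eef_rot: [3.142, -0.0, -2.788]
force: [0.2, 0.2, -0.7]
grip_width: 0.0006
grip_force: 0.0
```

Request:
{"name": "carry_out", "arguments": {
  "plan": [
    [[0,0,0.5,0,0,0,0],[0,0,0.5,0,0,0,0],[0,0,0,0,0,0,0]]
  ]
}}

```text
time_s: 10.83
ee_pos: [0.5071, 0.0473, 0.1307]
eef_rot: [3.142, -0.0, -2.788]
force: [0.4, -0.5, -0.1]
grip_width: 0.0004
grip_force: 0.0
```

Request:
{"name": "carry_out", "arguments": {
  "plan": [
    [[0,0,0.5,0,0,0,0],[0,0,0.5,0,0,0,0],[0,0,0,0,0,0,0]]
  ]
}}

```text
time_s: 11.08
ee_pos: [0.5071, 0.0473, 0.1297]
eef_rot: [3.142, -0.0, -2.788]
force: [-0.3, -0.0, 0.6]
grip_width: 0.0007
grip_force: 0.0
```

Request:
{"name": "carry_out", "arguments": {
  "plan": [
    [[0,0,0.5,0,0,0,0],[0,0,0.5,0,0,0,0],[0,0,0,0,0,0,0]]
  ]
}}

```text
time_s: 11.33
ee_pos: [0.5071, 0.0473, 0.1287]
eef_rot: [3.142, -0.0, -2.788]
force: [0.0, -0.1, -0.2]
grip_width: 0.0003
grip_force: 0.0
```

```bash
python3 - <<'E'
from st import *
b=cam('scene');S=cv2.cvtColor(b['pixels'],cv2.COLOR_RGB2BGR)[180:230,310:370]
S=cv2.resize(S,(720,600),interpolation=cv2.INTER_CUBIC)
for p in proj(b,[o['ee_pos']]): cv2.circle(S,tuple(int(x) for x in (p-[310,180])*12),3,(0,0,255),1)
cv2.imwrite('pics/j7.png',S);w=cam('wrist');print(w['origin'],w['rotation'],w['intrinsics'][0][0])
E
```

```text
{'time_s': np.float64(11.3333), 'qpos': array([ 0.021 ,  0.2642,  1.7019,  0.    ,  1.1755, -1.9038]), 'ee_pos': array([0.5071, 0.0473, 0.1287]), 'eef_rot': array([ 3.1415e+00, -1.0000e-04, -2.7876e+00]), 'force': array([ 0.0171, -0.0781, -0.2286]), 'grip_width': np.float64(0.0003), 'grip_force': np.float64(0.0)}
[[-0.938, -0.347, -0.0], [-0.347, 0.938, 0.0], [0.0, 0.0, -1.0]]
[0.4457734  0.02448693 0.3286756 ] [2.91191647e+00 9.34123332e-04 1.92650787e+00] 340.1294179805025
```

View pics/j7.png

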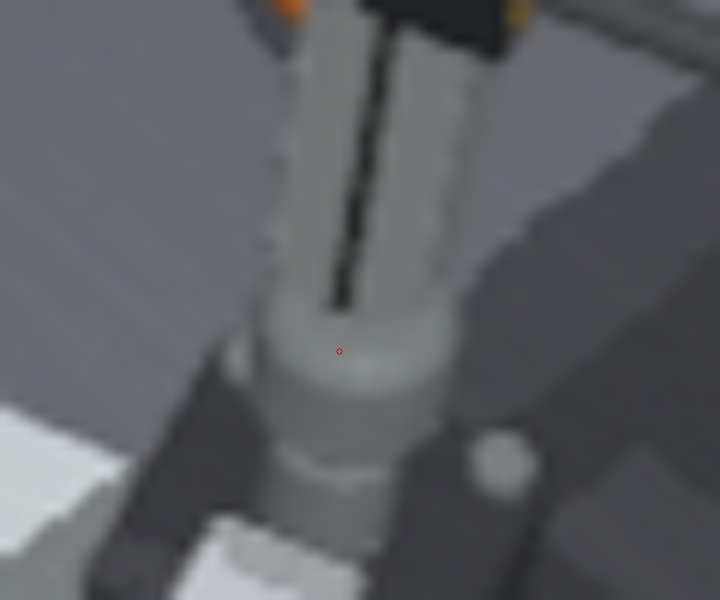

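The tip end is at (340,308), while the TCP projects to (340,351). Combined with the wrist view, the real tips sit about 15 mm above the reported TCP, so contact should be close. I'll continue by feel.

Request:
{"name": "carry_out", "arguments": {
  "plan": [
    [[0,0,0.5,0,0,0,0],[0,0,0.5,0,0,0,0],[0,0,0,0,0,0,0]]
  ]
}}

```text
time_s: 11.68
ee_pos: [0.5071, 0.0473, 0.1277]
eef_rot: [3.141, -0.0, -2.788]
force: [0.7, 0.2, -0.8]
grip_width: 0.0005
grip_force: 0.0
```

Request:
{"name": "carry_out", "arguments": {
  "plan": [
    [[0,0,0.5,0,0,0,0],[0,0,0.5,0,0,0,0],[0,0,0,0,0,0,0]]
  ]
}}

```text
time_s: 11.93
ee_pos: [0.5071, 0.0473, 0.1267]
eef_rot: [3.142, -0.0, -2.788]
force: [-0.1, 0.2, -0.5]
grip_width: 0.0006
grip_force: 0.0
```

Request:
{"name": "carry_out", "arguments": {
  "plan": [
    [[0,0,0.5,0,0,0,0],[0,0,0.5,0,0,0,0],[0,0,0,0,0,0,0]]
  ]
}}

```text
time_s: 12.18
ee_pos: [0.5071, 0.0473, 0.1257]
eef_rot: [3.142, -0.0, -2.788]
force: [0.2, 0.3, 0.5]
grip_width: 0.0007
grip_force: 0.0
```

Request:
{"name": "carry_out", "arguments": {
  "plan": [
    [[0,0,0.5,0,0,0,0],[0,0,0.5,0,0,0,0],[0,0,0,0,0,0,0]]
  ]
}}

```text
time_s: 12.43
ee_pos: [0.5071, 0.0473, 0.1247]
eef_rot: [3.142, -0.0, -2.788]
force: [-0.3, 0.3, -0.5]
grip_width: 0.0004
grip_force: 0.0
```

Request:
{"name": "carry_out", "arguments": {
  "plan": [
    [[0,0,0.5,0,0,0,0],[0,0,0.5,0,0,0,0],[0,0,0,0,0,0,0]]
  ]
}}

```text
time_s: 12.68
ee_pos: [0.5071, 0.0473, 0.1238]
eef_rot: [3.142, 0.0, -2.788]
force: [0.1, 0.5, -0.0]
grip_width: 0.0004
grip_force: 0.0
```

Request:
{"name": "carry_out", "arguments": {
  "plan": [
    [[0,0,0.5,0,0,0,0],[0,0,0.5,0,0,0,0],[0,0,0,0,0,0,0]]
  ]
}}

```text
time_s: 12.93
ee_pos: [0.5071, 0.0473, 0.1228]
eef_rot: [-3.142, 0.0, -2.788]
force: [0.2, 0.3, 0.1]
grip_width: 0.0007
grip_force: 0.0
```

Request:
{"name": "carry_out", "arguments": {
  "plan": [
    [[0,0,0.5,0,0,0,0],[0,0,0.5,0,0,0,0],[0,0,0,0,0,0,0]]
  ]
}}

```text
time_s: 13.18
ee_pos: [0.5071, 0.0473, 0.1218]
eef_rot: [-3.142, -0.0, -2.788]
force: [-0.5, 0.8, 0.4]
grip_width: 0.0006
grip_force: 0.0
```

```bash
python3 - <<'E'
from st import *
b=cam('scene','s8.png');g=b['pixels'].astype(float).mean(2)
s4=cv2.resize(cv2.imread('pics/s4.png'),(260,200),interpolation=cv2.INTER_AREA).astype(float).mean(2)
j7=cv2.resize(cv2.imread('pics/j7.png'),(60,50),interpolation=cv2.INTER_AREA).astype(float).mean(2)
for u in(337,341):
  print('u',u);
  for n,p in(('s4',s4[65:100,u-170]),('j7',j7[15:50,u-310]),('now',g[195:230,u])):print(n,p.astype(int).tolist())
E
```

```text
{'time_s': np.float64(13.1833), 'qpos': array([ 0.021 ,  0.2722,  1.7092, -0.    ,  1.1601, -1.9037]), 'ee_pos': array([0.5071, 0.0473, 0.1218]), 'eef_rot': array([-3.1416, -0.    , -2.7876]), 'force': array([-0.4788,  0.7993,  0.4162]), 'grip_width': np.float64(0.0006), 'grip_force': np.float64(0.0028)}
[[-0.938, -0.347, 0.0], [-0.347, 0.938, -0.0], [0.0, -0.0, -1.0]]
u 337
s4 [106, 106, 106, 106, 106, 117, 122, 123, 123, 123, 123, 124, 125, 127, 129, 130, 123, 112, 103, 100, 100, 101, 101, 102, 116, 110, 103, 102, 102, 101, 104, 124, 155, 166, 180]
j7 [115, 115, 115, 114, 113, 107, 103, 97, 94, 89, 86, 113, 124, 126, 130, 130, 124, 111, 101, 99, 100, 100, 101, 100, 117, 110, 102, 102, 101, 101, 102, 123, 156, 162, 161]
now [115, 115, 115, 114, 109, 106, 102, 98, 98, 92, 81, 75, 62, 101, 122, 131, 131, 124, 112, 101, 100, 100, 100, 101, 97, 104, 102, 101, 101, 102, 101, 120, 158, 162, 161]
u 341
s4 [107, 107, 107, 105, 105, 117, 121, 121, 121, 121, 123, 123, 123, 125, 132, 136, 130, 120, 106, 101, 101, 101, 100, 102, 112, 102, 96, 94, 90, 89, 88, 69, 64, 65, 63]
j7 [99, 102, 111, 113, 114, 115, 116, 116, 116, 116, 116, 117, 122, 124, 132, 136, 130, 120, 106, 100, 100, 101, 99, 103, 114, 103, 97, 94, 90, 89, 90, 69, 62, 63, 60]
now [101, 104, 113, 115, 115, 116, 116, 116, 116, 116, 116, 116, 116, 116, 121, 131, 136, 129, 120, 105, 100, 100, 101, 99, 98, 99, 97, 95, 90, 89, 94, 68, 61, 62, 60]
```

The scene profile shows the knob has moved down about 1.1 px (3.5 mm), and the bright gap line under it is closed. I'll press on to a firm stop.

Request:
{"name": "carry_out", "arguments": {
  "plan": [
    [[0,0,0.5,0,0,0,0],[0,0,0.5,0,0,0,0],[0,0,0,0,0,0,0]]
  ]
}}

```text
time_s: 13.48
ee_pos: [0.5071, 0.0473, 0.1208]
eef_rot: [-3.142, -0.0, -2.788]
force: [0.2, 0.2, 0.3]
grip_width: 0.0002
grip_force: 0.2
```

Request:
{"name": "carry_out", "arguments": {
  "plan": [
    [[0,0,0.4,0,0,0,0],[0,0,0,0,0,0,0]]
  ]
}}

```text
time_s: 13.65
ee_pos: [0.5071, 0.0473, 0.1204]
eef_rot: [-3.142, -0.0, -2.788]
force: [0.1, 0.6, 0.8]
grip_width: 0.0003
grip_force: 0.5
```

Request:
{"name": "carry_out", "arguments": {
  "plan": [
    [[0,0,0.5,0,0,0,0],[0,0,0,0,0,0,0]]
  ]
}}

```text
time_s: 13.82
ee_pos: [0.5071, 0.0473, 0.1199]
eef_rot: [-3.142, 0.0, -2.788]
force: [-0.5, -0.2, 1.5]
grip_width: 0.0008
grip_force: 0.5
```

Request:
{"name": "carry_out", "arguments": {
  "plan": [
    [[0,0,0.5,0,0,0,0],[0,0,0,0,0,0,0]]
  ]
}}

```text
time_s: 13.98
ee_pos: [0.5071, 0.0473, 0.1194]
eef_rot: [-3.142, 0.0, -2.788]
force: [-1.0, -0.3, 1.9]
grip_width: 0.0002
grip_force: 0.6
```

```bash
python3 - <<'E'
from st import *
b=cam('scene','s9.png');g=b['pixels'].astype(float).mean(2)
for u in(337,341): print(g[195:230,u].astype(int).tolist())
E
```

```text
{'time_s': np.float64(13.9833), 'qpos': array([ 0.021 ,  0.275 ,  1.7117, -0.    ,  1.1549, -1.9038]), 'ee_pos': array([0.5071, 0.0473, 0.1194]), 'eef_rot': array([-3.1416,  0.    , -2.7876]), 'force': array([-0.9798, -0.264 ,  1.8853]), 'grip_width': np.float64(0.0002), 'grip_force': np.float64(0.6094)}
[[-0.938, -0.347, 0.0], [-0.347, 0.938, -0.0], [-0.0, -0.0, -1.0]]
[115, 115, 115, 114, 109, 106, 102, 98, 96, 92, 81, 75, 62, 62, 108, 125, 130, 130, 123, 107, 100, 100, 100, 100, 103, 92, 99, 101, 101, 101, 102, 121, 158, 161, 161]
[102, 103, 113, 115, 116, 115, 116, 116, 116, 116, 116, 116, 116, 116, 116, 122, 132, 134, 127, 115, 104, 100, 99, 101, 101, 85, 94, 95, 90, 88, 94, 67, 60, 62, 60]
```

Request:
{"name": "carry_out", "arguments": {
  "plan": [
    [[0,0,0.5,0,0,0,0],[0,0,0.5,0,0,0,0],[0,0,0,0,0,0,0]]
  ]
}}

```text
time_s: 14.28
ee_pos: [0.5071, 0.0473, 0.1184]
eef_rot: [-3.142, -0.0, -2.788]
force: [-0.2, 0.0, 1.3]
grip_width: 0.0004
grip_force: 0.7
```

Request:
{"name": "carry_out", "arguments": {
  "plan": [
    [[0,0,0.5,0,0,0,0],[0,0,0.5,0,0,0,0],[0,0,0,0,0,0,0]]
  ]
}}

```text
time_s: 14.53
ee_pos: [0.5071, 0.0473, 0.1174]
eef_rot: [-3.142, 0.0, -2.788]
force: [0.2, 0.1, 1.9]
grip_width: 0.0003
grip_force: 0.9
```

Request:
{"name": "carry_out", "arguments": {
  "plan": [
    [[0,0,0.5,0,0,0,0],[0,0,0,0,0,0,0]]
  ]
}}

```text
time_s: 14.7
ee_pos: [0.5072, 0.0473, 0.1171]
eef_rot: [-3.142, 0.0, -2.788]
force: [-0.5, 0.3, 3.9]
grip_width: 0.0004
grip_force: 2.0
```

Request:
{"name": "carry_out", "arguments": {
  "plan": [
    [[0,0,0.5,0,0,0,0],[0,0,0,0,0,0,0]]
  ]
}}

```text
time_s: 14.87
ee_pos: [0.5072, 0.0473, 0.117]
eef_rot: [-3.141, 0.0, -2.788]
force: [-3.3, 0.0, 8.3]
grip_width: 0.0005
grip_force: 4.4
```

That is the hard stop: the force is climbing and the tool has stopped moving. One more small push, then lift off.

Request:
{"name": "carry_out", "arguments": {
  "plan": [
    [[0,0,0.6,0,0,0,0],[0,0,0,0,0,0,0],[0,0,0,0,0,0,0]]
  ]
}}

```text
time_s: 15.12
ee_pos: [0.5073, 0.0473, 0.1169]
eef_rot: [-3.141, 0.001, -2.788]
force: [-5.2, 0.2, 14.4]
grip_width: 0.0006
grip_force: 7.3
```

Request:
{"name": "carry_out", "arguments": {
  "plan": [
    [[0,0,-3,0,0,0,0],[0,0,-10,0,0,0,0],[0,0,-20,0,0,0,0],[0,0,-30,0,0,0,0],[0,0,-30,0,0,0,0],[0,0,-20,0,0,0,0],[0,0,0,0,0,0,0],[0,0,0,0,0,0,0]]
  ]
}}

```text
time_s: 15.78
ee_pos: [0.5074, 0.0473, 0.2297]
eef_rot: [-3.141, 0.002, -2.788]
force: [0.2, -0.4, -0.6]
grip_width: 0.0007
grip_force: 0.0
```

```bash
python3 - <<'E'
from st import *
b=cam('scene');g=b['pixels'].astype(float).mean(2)
for u in(337,341): print(g[195:230,u].astype(int).tolist())
cv2.imwrite('pics/s10.png',cv2.resize(cv2.cvtColor(b['pixels'],cv2.COLOR_RGB2BGR)[130:330,170:430],None,fx=3,fy=3))
E
```

```text
{'time_s': np.float64(15.7833), 'qpos': array([ 0.021 ,  0.1753,  1.5686, -0.    ,  1.396 , -1.9038]), 'ee_pos': array([0.5074, 0.0473, 0.2297]), 'eef_rot': array([-3.1410e+00,  1.6000e-03, -2.7876e+00]), 'force': array([ 0.1815, -0.3737, -0.5825]), 'grip_width': np.float64(0.0007), 'grip_force': np.float64(0.0)}
[[-0.938, -0.347, 0.002], [-0.347, 0.938, 0.0], [-0.002, -0.001, -1.0]]
[105, 105, 105, 105, 104, 104, 98, 112, 121, 121, 121, 121, 122, 123, 124, 123, 127, 129, 129, 121, 104, 99, 99, 100, 101, 102, 98, 100, 101, 100, 101, 121, 158, 190, 196]
[106, 106, 106, 105, 104, 105, 101, 112, 120, 120, 119, 120, 121, 122, 123, 123, 126, 133, 130, 123, 107, 101, 99, 99, 99, 97, 96, 94, 90, 88, 74, 61, 60, 60, 60]
```

View pics/s10.png

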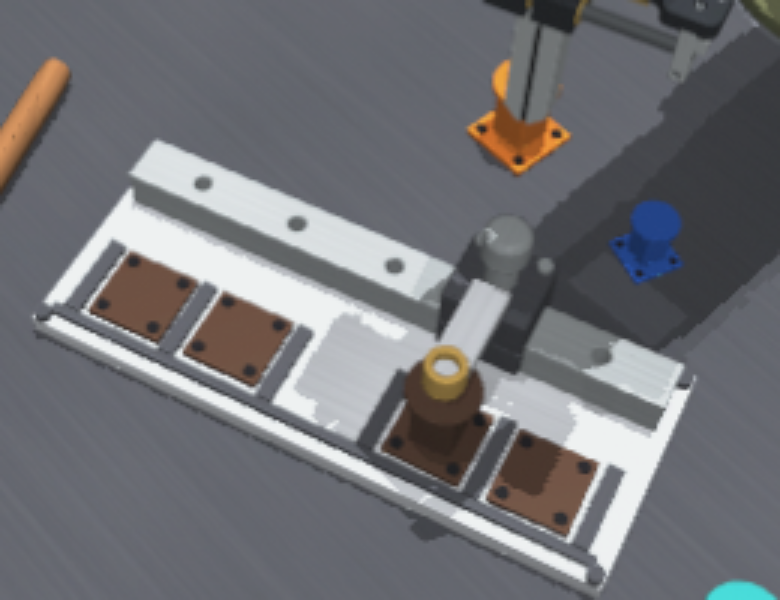

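The knob at (507,240) has moved down about 6.5 mm to a hard stop and stayed there. The bushing is over the post, the plates haven't moved, and the arm is clear.

```bash
python3 -c "
from station import ctrl
print(ctrl.hand_in())"
```

```text
the job is handed in; nothing more can be done
None
```

Job handed in: the carriage is at the +75 mm station with the bushing over the post and the knob pressed to its hard stop and released; the post and plates look undisturbed and the arm never went near the hammer (no verdict was returned).

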